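Find the sealed sample case that rattles and hold it out

TASK

Three look-alike sealed sample cases stand on the black mat, and in one of them a steel puck has come loose. Pick cases up and shake or rock them end to end to find the one that rattles; any quiet one you lift goes back upright on the mat. Finish holding the rattling case in the gripper, level and still, about 15 cm above the yellow hand-over pad: do not put it down or let go, and leave everything else where it stands.

Things in the scene. Friction and masses are not known exactly. Their poses are not given: they have to be found in the camera images.
- case_1_center (a point): one of three look-alike sealed cases, 100 x 56 x 50 mm (its own x, y, z): blue body, white lid, black seam, paper label on the lid, a steel clasp on each 56 mm wide end. The point is its centre, 25 mm above its underside; x runs along its length, z up. Mass without the puck 0.18 to 0.57 kg, varied at random for each case, so weight alone does not tell which one holds it
- case_2_center (a point): another of the three look-alike cases (see case_1_center). Just one of the three, a different one each time, holds a loose steel puck (160 g, 32 mm across, 26 mm high) that slides about on a slick floor (friction about 0.15), up to 28 mm either way along the length and 6 mm across; in the other two nothing moves
- case_3_center (a point): another of the three look-alike cases (see case_1_center and case_2_center)
- mat_center (a point): centre of the top of the fixed black rubber mat on which the cases stand in a row, 150 (its x) x 440 (its y) mm, 4 mm thick, so its top is 4 mm above the bench
- pad_center (a point): centre of the top of the fixed yellow hand-over pad with a white middle, 110 x 110 mm, 4 mm thick, on the bench beyond the mat as seen from the robot
- amber_jar_mid (a point): bystander, to be left alone: amber jar with black cap, 48 mm across, 75 mm high; the point is its middle, half-way up
- red_jar_mid (a point): bystander, to be left alone: clear jar with red cap, 52 mm across, 85 mm high; the point is its middle, half-way up
- dish_mid (a point): bystander, to be left alone: flat glass dish, 60 mm across, 14 mm high; the point is its middle, half-way up
- beaker_mid (a point): bystander, to be left alone: glass beaker, 68 mm across, 85 mm high; the point is its middle, half-way up
- chip_box_mid (a point): bystander, to be left alone: flat black box, 70 x 50 x 22 mm; the point is its middle, half-way up
- tweezers_mid (a point): bystander, to be left alone: steel tweezers, 128 mm long, 8 mm high; the point is its middle, half-way up
- wash_bottle_mid (a point): bystander, to be left alone: white bottle with red cap, 66 mm across, 130 mm high; the point is its middle, half-way up
There are look-alikes about, which are no part of the job. What is shaped like the part that bears case_3_center but turquoise is not meant.

How it is judged:
By the outcome, as a careful person would: the job done as asked, in the order asked, and still so for the second after the job is handed in, while the arm keeps its last pose, push and grip.
It also fails if it takes over 72 s, if anything falls off the work surface, if the arm or the gripper's body presses on something with over 40 N, if the wrist force passes 120 N, or if a joint passes its speed limit or range.

ROBOT

A 6-joint arm with a two-finger parallel gripper is mounted at the origin on the work surface. World frame = base frame: x ahead of the robot, y to its left, z up, the work surface at z = 0. Lengths are in m, angles in degrees, forces in N, time in s.
With the tool pointing down it reaches from about 0.35 to 0.975 m from the base axis. Payload 7.1 kg.
Tool frame: the origin (TCP) lies midway between the tips of the shut fingers; the grasp point (between the pads) lies 19 mm behind it; z points along the fingers, x is the direction in which the jaws open and shut, and the axes are right-handed (so a half turn about z gives the same grasp; the last joint's range is limited). The gripper opens to 88 mm and grips with 3 to 60 N. Pads are 20 mm wide; open, the fingers measure 115 mm over their backs; the gripper's body (75 mm by 178 mm) begins 61 mm behind the grasp point.
Start: joints at [68.239, 24.242, 93.386, -0, 62.372, -1.089], TCP at [0.221, 0.585, 0.194] pointing down, gripper open.
Joint ranges: [-172.04, 172.04], [-51.8, 120.97], [4.93, 147.93], [-75.15, 255.16], [6.16, 154.13], [-145.62, 145.62]. Speed limits (degrees/s): [136.94, 136.94, 172.46, 180, 180, 180].

INTERFACE

Orientations are given as a 3x3 rotation matrix whose columns are the frame's x, y, z axes.
In Python, from station import ctrl gives the robot as it stands. The module is installed in compiled form; this text tells all that it offers.
- The arm moves only by the shell command python3 -m crank 'ROWS' [FORCE]. ROWS is a JSON object of lists of equal length, an entry for each row: "twist": the turn, a rotation vector about the tool's x, y, z in units of 10 degrees (1.0 is 10 degrees), a list of three; "linear": the shift along the tool's x, y, z in units of 60 mm (1.0 is 60 mm), a list of three; "hand": the closure, from 0 (fully open) to 1 (shut). In form: {"twist": [[rx, ry, rz], ...], "linear": [[dx, dy, dz], ...], "hand": [hand, ...]}. A call has 1 to 8 rows; each row shifts and turns the commanded pose from where the row before left it, along the tool's axes as they then stand; what a row does not reach is not made up. A row lasts 1/8 s, in which the tool goes at most 62.5 mm and 10.7 degrees, less where a joint would pass 70% of its speed; a pose out of reach is approached as far as the arm can. A call is refused whole if a number of a shift passes 1 or a number of a turn 1, either way. A call with a gripper value outside its range is refused whole. The fingers move at their own pace and stop on an object; FORCE is the grip in N (left out, the last holds). Time passes only in rows, so rows that do not move let the fingers close. It gives the time, the measured TCP pose, the force and the opening at its end, in the units of the state.
- ctrl.get_obs(): the state, without advancing time (a new reading comes with each control period).
- ctrl.snapshot(name): name is "scene" or "top" or "wrist"; returns the picture (420x560x3 uint8, red, green, blue); there is no depth.
- ctrl.camera_model(name): a dict with "fx", "fy", "cx", "cy" (pixels), "world_from_camera" (4x4, takes a point from camera to world coordinates); the wrist camera has in their place "hand_eye" (4x4, takes a point from camera to tool coordinates, whose origin is the TCP and whose axes are the tool frame's). Camera axes: x right, y down, z forward; pixel columns grow to the right and rows downward; lengths in m; the calibration is good to about 2 mm. The wrist camera is an equidistant fisheye: a pixel r from the principal point sees the ray r / f radians off the axis. A picture is of the moment at which its call begins: read the wrist's pose just before it. camera_model takes no time and is no camera call.
- ctrl.sign_off(): hands the job in, once; it reports no verdict.
The state is a dict: "t": time; "q": joint angles; "dq": joint speeds; "effort": joint torques, N m; "tool_pos": TCP position; "tool_rot": TCP orientation; "wrist_force": force on the tool from outside, world axes, zero at the start; "wrist_torque": the same for the moment, N m; "width": opening from 0.0 (shut) to 1.0 (fully open).
Only numpy, scipy, OpenCV 4.12 (cv2) and the standard library are available. Lean on these libraries where they do the work, as an engineer would, in place of code of your own. Each camera call takes 0.05 s, during which the arm holds its last target. There are 200 camera calls.

## Working session

There is one attempt and no reset: what is moved stays moved. The work goes in short steps, Python scripts to look and compute and a shell command to move; the robot and the scene stay as the last step left them, time stands still between calls to the robot, and variables do not carry over. Pictures are saved under pics/ and viewed, about 8 in all and at most 12, crops included, and the job is handed in when it is done.

```bash
mkdir -p pics
python3 - <<'E'
from station import ctrl
import cv2,numpy as np
for n in("scene","top"):
    im=ctrl.snapshot(n); cv2.imwrite(f"pics/{n}0.png",im[:,:,::-1])
    m=ctrl.camera_model(n); print(n,m["fx"],m["fy"],m["cx"],m["cy"]); print(np.round(m["world_from_camera"],4))
m=ctrl.camera_model("wrist");print({k:np.round(v,4) for k,v in m.items()})
o=ctrl.get_obs();print(o)
E
```

```text
scene 507.77879677926416 507.77879677926416 278.3999471644505 204.04446682409534
[[ 0.8127  0.4615 -0.3558  0.9558]
 [ 0.5826 -0.6334  0.5094 -0.7103]
 [ 0.0097 -0.6212 -0.7836  1.142 ]
 [ 0.      0.      0.      1.    ]]
top 467.6321549843635 467.6321549843635 281.72561496359276 208.48404252641137
[[ 0.0127 -0.999   0.044   0.4187]
 [-0.9999 -0.0128 -0.0039  0.0053]
 [ 0.0045 -0.0439 -0.999   1.541 ]
 [ 0.      0.      0.      1.    ]]
{'fx': np.float64(325.1923), 'fy': np.float64(325.1923), 'cx': np.float64(280.5502), 'cy': np.float64(207.1836), 'hand_eye': array([[ 1.000e+00, -3.000e-04, -3.000e-04,  3.000e-04],
       [ 3.000e-04,  9.616e-01,  2.745e-01, -7.660e-02],
       [ 2.000e-04, -2.745e-01,  9.616e-01, -1.903e-01],
       [ 0.000e+00,  0.000e+00,  0.000e+00,  1.000e+00]])}
{'t': 0.1, 'q': array([ 6.82377116e+01,  2.42803693e+01,  9.34268093e+01, -6.26842750e-04,
        6.23716800e+01, -1.08912642e+00]), 'dq': array([ 0.00682222, -0.13292689, -0.2126077 ,  0.08958603,  0.0196293 ,
       -0.04746792]), 'effort': array([-9.32511721e-04, -5.45614386e+01, -2.74322516e+01,  6.45036972e-02,
        1.88810402e-02, -4.48978608e-05]), 'tool_pos': array([0.22043203, 0.5842608 , 0.19307768]), 'tool_rot': array([[ 3.53031534e-01,  9.35611289e-01, -5.01285917e-04],
       [ 9.35610411e-01, -3.53031890e-01, -1.28184430e-03],
       [-1.37627791e-03, -1.64768655e-05, -9.99999053e-01]]), 'wrist_force': array([0.99247715, 0.15033066, 0.24551734]), 'wrist_torque': array([ 0.00471849, -0.02821138,  0.02922843]), 'width': 1.0020631258099482}
```

View pics/top0.png

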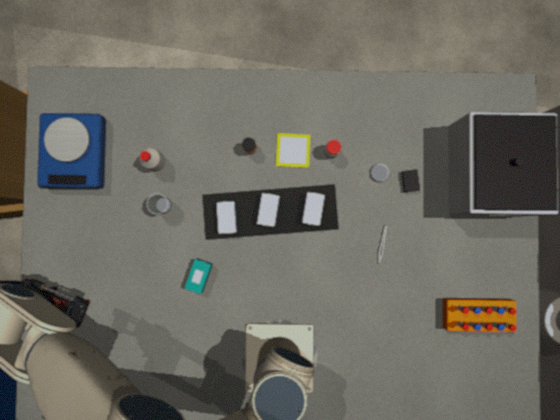

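View pics/scene0.png

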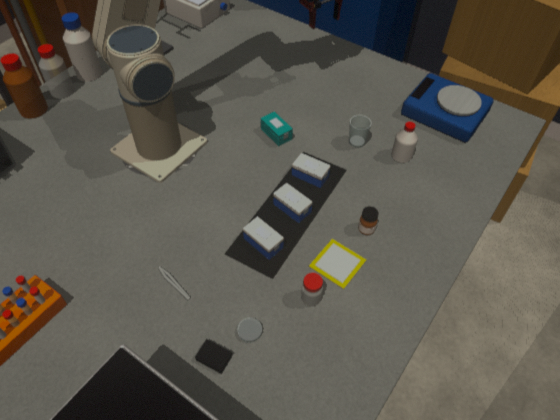

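The top view shows the three cases on the mat at (226,217), (268,210) and (313,209), and the pad at (293,150). The turquoise look-alike at (198,276) is off the mat, so it is not one of them. The scene view agrees: cases at (311,168), (292,201) and (263,236), pad at (338,262).

```bash
cat > h.py <<'E'
import cv2,numpy as np
from station import ctrl
def ray(n,uv):
    m=ctrl.camera_model(n);T=np.array(m["world_from_camera"])
    d=T[:3,:3]@np.array([(uv[0]-m["cx"])/m["fx"],(uv[1]-m["cy"])/m["fy"],1]);return T[:3,3],d/np.linalg.norm(d)
def plane(n,uv,z):
    o,d=ray(n,uv);return o+d*(z-o[2])/d[2]
def tri(a,b):
    (o1,d1),(o2,d2)=ray("top",a),ray("scene",b)
    s=np.linalg.lstsq(np.c_[d1,-d2],o2-o1,rcond=None)[0];p,q=o1+s[0]*d1,o2+s[1]*d2
    return (p+q)/2,np.linalg.norm(p-q)
E
python3 - <<'E'
from h import *
def blobs(n,roi,mask):
    m=np.zeros_like(mask);x0,y0,x1,y1=roi;m[y0:y1,x0:x1]=mask[y0:y1,x0:x1]
    c=[k for k in cv2.findContours(m,0,2)[0] if cv2.contourArea(k)>150]
    return [(cv2.minAreaRect(k),cv2.contourArea(k)) for k in c]
R={"top":((204,185,338,240),(270,128,316,172)),"scene":((228,150,347,272),(308,236,370,288))}
o={}
for n in R:
    im=cv2.imread(f"pics/{n}0.png");hsv=cv2.cvtColor(im,cv2.COLOR_BGR2HSV)
    w=((hsv[...,1]<60)&(hsv[...,2]>135)).astype(np.uint8)
    y=((hsv[...,0]>20)&(hsv[...,0]<38)&(hsv[...,1]>120)&(hsv[...,2]>90)).astype(np.uint8)
    b=sorted(blobs(n,R[n][0],w),key=lambda r:r[0][0][0],reverse=(n=="scene"))
    p=blobs(n,R[n][1],y); o[n]=(b,p)
    for r,a in b+p: print(n,np.round(r[0],1),np.round(r[1],1),round(r[2],1),a)
for i in range(3):
    a,b=o["top"][0][i][0],o["scene"][0][i][0]
    P,e=tri(a[0],b[0]);print("case",i,P.round(4),"miss",round(e,4))
    B=cv2.boxPoints(a);Q=np.array([plane("top",q,.054) for q in B])
    E=[Q[1]-Q[0],Q[2]-Q[1]];L=max(E,key=np.linalg.norm);print("  z54",plane("top",a[0],.054).round(4),"sizes",[round(np.linalg.norm(k),4) for k in E],"yaw",np.degrees(np.arctan2(L[1],L[0])).round(1))
    Bs=np.array([plane("scene",q,.054) for q in cv2.boxPoints(b)]);print("  scene z54",Bs.mean(0).round(4))
P,e=tri(o["top"][1][0][0][0],o["scene"][1][0][0][0]);print("pad",P.round(4),e, plane("top",o["top"][1][0][0][0],.004))
E
```

```text
top [225.9 217. ] [30.8 17.5] 86.4 492.0
top [267.8 209.2] [17.1 31.1] 9.5 487.0
top [313.2 208.3] [17.4 31.1] 9.9 487.0
top [292.6 150. ] [33.3 33.2] 2.9 1036.0
scene [334.9 260.8] [29.5 27.1] 31.0 557.0
scene [310.8 165. ] [34.3 14.3] 23.2 413.5
scene [292.1 197.3] [34.4 16.3] 36.3 480.5
scene [262.6 232.9] [36.4 18.7] 39.8 583.5
scene [337.2 262.7] [44.4 37.4] 33.7 1470.0
case 0 [ 0.5018  0.2641 -0.5415] miss 0.0752
  z54 [0.4548 0.1765 0.054 ] sizes [np.float64(0.0556), np.float64(0.098)] yaw -175.4
  scene z54 [ 0.6824 -0.0666  0.054 ]
case 1 [0.4948 0.0527 0.1835] miss 0.0452
  z54 [0.4813 0.0438 0.054 ] sizes [np.float64(0.099), np.float64(0.0545)] yaw -8.6
  scene z54 [0.4529 0.1708 0.054 ]
case 2 [ 0.5089 -0.0726  0.1888] miss 0.0685
  z54 [ 0.4861 -0.1007  0.054 ] sizes [np.float64(0.099), np.float64(0.0556)] yaw -9.3
  scene z54 [0.4779 0.0389 0.054 ]
pad [ 6.792e-01 -3.560e-02  4.000e-04] 0.004644905426916291 [ 0.68056624 -0.03421465  0.004     ]
```

Sorting slip: the pad's white middle is listed as a scene blob, so the case pairing is off by one (pair 0↔311,165; 1↔292,197; 2↔263,233). With correct pairs the two views agree to about 5 mm at z = 0.054. I'm moving over case 0 now and will check it from close by.

```bash
python3 - <<'E'
from h import *
for a,b in [((225.9,217),(310.8,165)),((267.8,209.2),(292.1,197.3)),((313.2,208.3),(262.6,232.9))]:
    p,e=tri(a,b);print(p.round(4),round(e,4))
E
python3 -m crank '{"twist":[[0,0,0],[0,0,0],[0,0,0],[0,0,0],[0,0,0],[0,0,0],[0,0,0],[0,0,0]],"linear":[[-0.62,0.75,0],[-0.62,0.75,0],[-0.62,0.75,0],[-0.62,0.75,0],[-0.62,0.75,0],[-0.62,0.75,0],[-0.62,0.75,0],[-0.62,0.75,0]],"hand":[0,0,0,0,0,0,0,0]}' 35
python3 -m crank '{"twist":[[0,0,-1],[0,0,-1],[0,0,-0.5],[0,0,0]],"linear":[[0,0,0],[0,0,0],[0,0,0],[0,0,0]],"hand":[0,0,0,0]}'
python3 - <<'E'
from h import *
o=ctrl.get_obs();np.savez("w1.npz",p=o["tool_pos"],R=o["tool_rot"]);cv2.imwrite("pics/w1.png",ctrl.snapshot("wrist")[:,:,::-1]);print(o["tool_pos"],o["tool_rot"].round(3))
E
```

```text
[0.4531 0.1759 0.0492] 0.0045
[0.4793 0.0423 0.0509] 0.0053
[ 0.4846 -0.1023  0.0501] 0.0042
t: 1.1
tool_pos: [0.4529, 0.1775, 0.1938]
tool_rot: [[0.353, 0.936, 0.0], [0.936, -0.353, 0.0], [0.0, 0.0, -1.0]]
wrist_force: [0.3, 0.8, 0.4]
width: 1.0
t: 1.6
tool_pos: [0.4522, 0.1791, 0.1936]
tool_rot: [[-0.074, 0.997, -0.0], [0.997, 0.074, -0.0], [-0.0, -0.0, -1.0]]
wrist_force: [-0.1, 0.2, -0.6]
width: 0.999
[0.45218696 0.17906434 0.19356126] [[-0.074  0.997 -0.   ]
 [ 0.997  0.074 -0.   ]
 [-0.    -0.    -1.   ]]
```

View pics/w1.png

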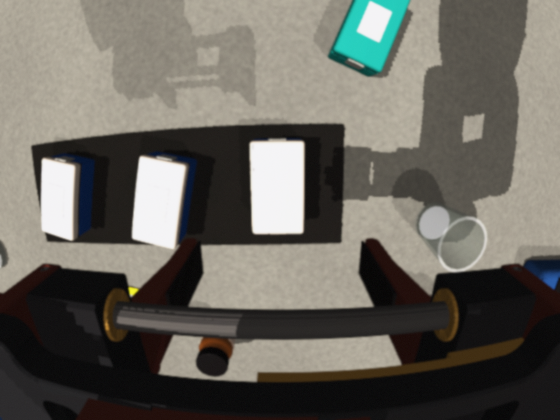

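The wrist view shows case 0's lid at about (277,187), case 1 at (162,200) and case 2 at (60,197), with turquoise at the top right. Triangulated lid heights of 0.049–0.051 fit the stated 0.054. Next I'll locate the lids from this view.

```bash
cat >> h.py <<'E'
def wray(uv,p,R):
    m=ctrl.camera_model("wrist");H=np.array(m["hand_eye"]);x,y=(uv[0]-m["cx"])/m["fx"],(uv[1]-m["cy"])/m["fy"];r=np.hypot(x,y)
    d=np.array([x/r*np.sin(r),y/r*np.sin(r),np.cos(r)]);return p+R@H[:3,3],R@H[:3,:3]@d
def wplane(uv,p,R,z):
    o,d=wray(uv,p,R);return o+d*(z-o[2])/d[2]
def lids(f,p,R,z=.054,box=(20,130,345,255)):
    hsv=cv2.cvtColor(cv2.imread(f),cv2.COLOR_BGR2HSV);w=((hsv[...,1]<50)&(hsv[...,2]>205)).astype(np.uint8);x0,y0,x1,y1=box
    m=np.zeros_like(w);m[y0:y1,x0:x1]=w[y0:y1,x0:x1]
    for k in cv2.findContours(m,0,2)[0]:
        if cv2.contourArea(k)<800: continue
        Q=np.array([wplane(q,p,R,z) for q in k[:,0].astype(float)])[:,:2]
        c,s,a=cv2.minAreaRect((Q*1000).astype(np.float32));a=a if s[0]>s[1] else a-90
        print("lid px",k[:,0].mean(0).round(0),"c",np.round(c,1),"size",np.round(s,1),"yaw",round((a+90)%180-90,1))
E
python3 - <<'E'
from h import *
w=np.load("w1.npz");lids("pics/w1.png",w["p"],w["R"])
E
```

```text
lid px [ 57. 201.] c [ 481.1 -100.6] size [54.8 98.9] yaw -9.1
lid px [159. 203.] c [476.1  43.7] size [53.9 99. ] yaw -8.6
lid px [269. 172.] c [449.3 175.7] size [97.7 54.3] yaw 4.7
```

Lid sizes come out right (about 98×54 mm). Descending on case 0 and gripping it.

```bash
cat > meas.py <<'E'
from h import *
F,T=[],[]
for i in range(6):
    o=ctrl.get_obs();R=o["tool_rot"];F.append(o["wrist_force"]);T.append(R.T@o["wrist_torque"]);ctrl.snapshot("top")
print("t",round(o["t"],2),"pos",o["tool_pos"].round(4),"y",R[:,1].round(3),"z",R[:,2].round(3),"F",np.mean(F,0).round(2),"Ttool",np.mean(T,0).round(4),"sd",np.std(T,0).round(4),"w",round(o["width"],3))
E
python3 -m crank '{"twist":[[0,0,0],[0,0,0],[0,0,0],[0,0,0],[0,0,0],[0,0,0]],"linear":[[-0.05,0,0],[0,0,0.8],[0,0,0.8],[0,0,0.8],[0,0,0.6],[0,0,0]],"hand":[0,0,0,0,0,0]}' 35
python3 -m crank '{"twist":[[0,0,0],[0,0,0],[0,0,0],[0,0,0],[0,0,0]],"linear":[[0,0,0],[0,0,0],[0,0,0],[0,0,0],[0,0,0]],"hand":[1,1,1,1,1]}' 35
```

```text
t: 2.4
tool_pos: [0.4505, 0.1754, 0.0117]
tool_rot: [[-0.075, 0.997, -0.005], [0.997, 0.075, -0.002], [-0.002, -0.005, -1.0]]
wrist_force: [0.3, 0.4, 0.2]
width: 0.998
t: 3.02
tool_pos: [0.4533, 0.1764, 0.0148]
tool_rot: [[-0.076, 0.997, 0.002], [0.997, 0.076, 0.0], [0.0, 0.002, -1.0]]
wrist_force: [-0.9, -0.9, 7.3]
width: 0.637
```

```bash
python3 -m crank '{"twist":[[0,0,0],[0,0,0],[0,0,0],[0,0,0],[0,0,0],[0,0,0],[0,0,0]],"linear":[[0,0,-0.3],[0,0,-0.5],[0,0,-0.6],[0,0,-0.6],[0,0,0],[0,0,0],[0,0,0]],"hand":[1,1,1,1,1,1,1]}' 35; python3 meas.py
python3 -m crank '{"twist":[[1,0,0],[1,0,0],[0,0,0],[0,0,0],[0,0,0],[-1,0,0],[-1,0,0],[0,0,0]],"linear":[[0,0,0],[0,0,0],[0,0,0],[0,0,0],[0,0,0],[0,0,0],[0,0,0],[0,0,0]],"hand":[1,1,1,1,1,1,1,1]}' 35; python3 meas.py
python3 -m crank '{"twist":[[-1,0,0],[-1,0,0],[0,0,0],[0,0,0],[0,0,0],[1,0,0],[1,0,0],[0,0,0]],"linear":[[0,0,0],[0,0,0],[0,0,0],[0,0,0],[0,0,0],[0,0,0],[0,0,0],[0,0,0]],"hand":[1,1,1,1,1,1,1,1]}' 35; python3 meas.py
```

```text
t: 3.9
tool_pos: [0.4514, 0.1758, 0.1323]
tool_rot: [[-0.075, 0.997, -0.003], [0.997, 0.075, -0.001], [-0.001, -0.003, -1.0]]
wrist_force: [0.1, 0.2, -2.5]
width: 0.638
t 4.15 pos [0.4523 0.1761 0.1331] y [ 0.997  0.076 -0.001] z [-0.001 -0.    -1.   ] F [-0.01  0.06 -2.16] Ttool [ 0.001   0.0244 -0.0064] sd [0.0164 0.0176 0.0379] w 0.633
t: 5.2
tool_pos: [0.4486, 0.1756, 0.1345]
tool_rot: [[-0.077, 0.997, -0.001], [0.997, 0.077, -0.0], [-0.0, -0.001, -1.0]]
wrist_force: [0.2, 0.1, -3.2]
width: 0.63
t 5.45 pos [0.4539 0.1766 0.1342] y [0.997 0.075 0.   ] z [ 0.  0. -1.] F [ 0.46  0.22 -2.21] Ttool [-0.0126  0.0326 -0.0202] sd [0.0238 0.0202 0.0305] w 0.63
t: 6.5
tool_pos: [0.4572, 0.177, 0.1344]
tool_rot: [[-0.073, 0.997, 0.003], [0.997, 0.073, 0.002], [0.002, 0.003, -1.0]]
wrist_force: [0.8, -0.5, -1.5]
width: 0.632
t 6.75 pos [0.4512 0.1759 0.1333] y [ 0.997  0.076 -0.   ] z [-0.    -0.001 -1.   ] F [ 0.09  0.32 -2.44] Ttool [0.0143 0.0206 0.0084] sd [0.0137 0.0281 0.0321] w 0.635
```

Case 0 weighs about 2.2 N (0.23 kg). That is too light to hold the puck (≥0.34 kg), and the rest torque barely shifts between the two rocks (0.027 N·m against an expected 0.088). It is quiet, so it goes back, and I move on to case 1.

```bash
python3 -m crank '{"twist":[[0,0,0],[0,0,0],[0,0,0],[0,0,0],[0,0,0],[0,0,0],[0,0,0]],"linear":[[0,0,0.6],[0,0,0.6],[0,0,0.5],[0,0,0.2],[0,0,0.08],[0,0,0],[0,0,0]],"hand":[1,1,1,1,1,1,1]}' 35
python3 -m crank '{"twist":[[0,0,0],[0,0,0],[0,0,0],[0,0,0],[0,0,0],[0,0,0],[0,0,0]],"linear":[[0,0,0],[0,0,0],[0,0,0],[0,0,-0.4],[0,0,-0.8],[0,0,-0.8],[0,0,0]],"hand":[0,0,0,0,0,0,0]}'
python3 -m crank '{"twist":[[0,0,0],[0,0,0],[0,0,0],[0,0,0.7],[0,0,0.6],[0,0,0]],"linear":[[-0.75,0.1,0],[-0.75,0.09,0],[-0.73,0.09,0],[0,0,0],[0,0,0],[0,0,0]],"hand":[0,0,0,0,0,0]}'
python3 - <<'E'
from h import *
o=ctrl.get_obs();cv2.imwrite("pics/w2.png",ctrl.snapshot("wrist")[:,:,::-1]);print(o["tool_pos"],o["tool_rot"].round(3));lids("pics/w2.png",o["tool_pos"],o["tool_rot"],.054,(0,80,560,270))
E
```

```text
t: 7.68
tool_pos: [0.4533, 0.1765, 0.0158]
tool_rot: [[-0.076, 0.997, 0.002], [0.997, 0.076, 0.001], [0.0, 0.002, -1.0]]
wrist_force: [0.4, -0.6, -3.2]
width: 0.633
t: 8.55
tool_pos: [0.4551, 0.1771, 0.1383]
tool_rot: [[-0.075, 0.997, 0.007], [0.997, 0.075, 0.002], [0.002, 0.007, -1.0]]
wrist_force: [-0.7, -0.4, 0.7]
width: 1.0
t: 9.3
tool_pos: [0.4787, 0.0438, 0.1339]
tool_rot: [[0.15, 0.989, -0.002], [0.989, -0.15, -0.0], [-0.0, -0.002, -1.0]]
wrist_force: [0.2, 1.1, -0.1]
width: 1.003
[0.47867125 0.0438465  0.13387623] [[ 0.15   0.989 -0.002]
 [ 0.989 -0.15  -0.   ]
 [-0.    -0.002 -1.   ]]
lid px [129. 225.] c [477.6 -99.7] size [53.9 91.2] yaw -8.8
lid px [282. 199.] c [476.2  43. ] size [54.5 98.3] yaw -8.3
```

View pics/w2.png

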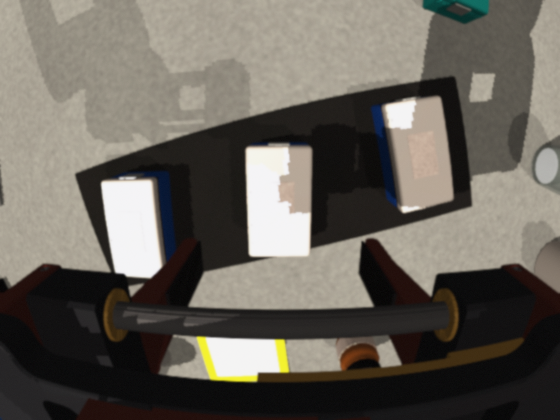

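Case 0 stands upright again on the right (418,155), and case 1 at (280,200) is centred between the fingers. Gripping case 1.

```bash
python3 -m crank '{"twist":[[0,0,0],[0,0,0],[0,0,0],[0,0,0],[0,0,0],[0,0,0]],"linear":[[0,0,0.6],[0,0,0.6],[0,0,0.5],[0,0,0.2],[0,0,0.1],[0,0,0]],"hand":[0,0,0,0,0,0]}' 35
python3 -m crank '{"twist":[[0,0,0],[0,0,0],[0,0,0],[0,0,0],[0,0,0]],"linear":[[0,0,0],[0,0,0],[0,0,0],[0,0,0],[0,0,0]],"hand":[1,1,1,1,1]}' 35
python3 -m crank '{"twist":[[0,0,0],[0,0,0],[0,0,0],[0,0,0],[0,0,0],[0,0,0],[0,0,0]],"linear":[[0,0,-0.3],[0,0,-0.5],[0,0,-0.6],[0,0,-0.6],[0,0,0],[0,0,0],[0,0,0]],"hand":[1,1,1,1,1,1,1]}' 35; python3 meas.py
python3 -m crank '{"twist":[[1,0,0],[1,0,0],[0,0,0],[0,0,0],[0,0,0],[-1,0,0],[-1,0,0],[0,0,0]],"linear":[[0,0,0],[0,0,0],[0,0,0],[0,0,0],[0,0,0],[0,0,0],[0,0,0],[0,0,0]],"hand":[1,1,1,1,1,1,1,1]}' 35; python3 meas.py
python3 -m crank '{"twist":[[-1,0,0],[-1,0,0],[0,0,0],[0,0,0],[0,0,0],[1,0,0],[1,0,0],[0,0,0]],"linear":[[0,0,0],[0,0,0],[0,0,0],[0,0,0],[0,0,0],[0,0,0],[0,0,0],[0,0,0]],"hand":[1,1,1,1,1,1,1,1]}' 35; python3 meas.py
```

```text
t: 10.1
tool_pos: [0.4798, 0.0442, 0.0153]
tool_rot: [[0.15, 0.989, 0.0], [0.989, -0.15, 0.0], [0.0, 0.0, -1.0]]
wrist_force: [-0.4, 0.5, -0.5]
width: 1.0
t: 10.72
tool_pos: [0.4796, 0.0438, 0.0153]
tool_rot: [[0.15, 0.989, 0.0], [0.989, -0.15, -0.0], [-0.0, 0.0, -1.0]]
wrist_force: [-1.4, -3.2, 5.9]
width: 0.636
t: 11.6
tool_pos: [0.4781, 0.044, 0.1333]
tool_rot: [[0.151, 0.989, -0.003], [0.989, -0.151, -0.0], [-0.001, -0.003, -1.0]]
wrist_force: [0.2, 0.1, -3.6]
width: 0.628
t 11.85 pos [0.4791 0.0441 0.1343] y [ 0.989 -0.151 -0.001] z [-0.001 -0.    -1.   ] F [ 0.35  0.11 -4.22] Ttool [-0.0163  0.0309 -0.0094] sd [0.0166 0.0174 0.0273] w 0.631
t: 12.9
tool_pos: [0.4751, 0.0445, 0.1356]
tool_rot: [[0.149, 0.989, -0.001], [0.989, -0.149, -0.0], [-0.0, -0.001, -1.0]]
wrist_force: [-0.3, 0.2, -3.6]
width: 0.633
t 13.15 pos [0.4809 0.0441 0.1354] y [ 0.989 -0.151  0.   ] z [ 0.  0. -1.] F [ 0.01  0.1  -3.81] Ttool [ 0.0038  0.0173 -0.0001] sd [0.0387 0.04   0.0199] w 0.632
t: 14.2
tool_pos: [0.4844, 0.0437, 0.1357]
tool_rot: [[0.152, 0.988, 0.004], [0.988, -0.152, 0.001], [0.001, 0.004, -1.0]]
wrist_force: [-0.4, 0.2, -3.8]
width: 0.631
t 14.45 pos [0.478  0.0441 0.1345] y [ 0.989 -0.15  -0.   ] z [-0. -0. -1.] F [-0.82  0.01 -4.22] Ttool [-0.025   0.0009  0.0024] sd [0.0188 0.0332 0.0172] w 0.637
```

Case 1 (4.0 N) shows a shift of only 0.03 N·m, comparable to the noise. I'll rock it further and average longer.

```bash
sed -i 's/range(6)/range(14)/' meas.py
python3 -m crank '{"twist":[[1,0,0],[1,0,0],[0.8,0,0],[0,0,0],[0,0,0],[0,0,0],[0,0,0],[0,0,0]],"linear":[[0,0,0],[0,0,0],[0,0,0],[0,0,0],[0,0,0],[0,0,0],[0,0,0],[0,0,0]],"hand":[1,1,1,1,1,1,1,1]}' 35
python3 -m crank '{"twist":[[-0.8,0,0],[-0.8,0,0],[-0.7,0,0],[-0.5,0,0],[0,0,0],[0,0,0],[0,0,0]],"linear":[[0,0,0],[0,0,0],[0,0,0],[0,0,0],[0,0,0],[0,0,0],[0,0,0]],"hand":[1,1,1,1,1,1,1]}' 35; python3 meas.py
python3 -m crank '{"twist":[[-1,0,0],[-1,0,0],[-0.8,0,0],[0,0,0],[0,0,0],[0,0,0],[0,0,0],[0,0,0]],"linear":[[0,0,0],[0,0,0],[0,0,0],[0,0,0],[0,0,0],[0,0,0],[0,0,0],[0,0,0]],"hand":[1,1,1,1,1,1,1,1]}' 35
python3 -m crank '{"twist":[[0.8,0,0],[0.8,0,0],[0.7,0,0],[0.5,0,0],[0,0,0],[0,0,0],[0,0,0]],"linear":[[0,0,0],[0,0,0],[0,0,0],[0,0,0],[0,0,0],[0,0,0],[0,0,0]],"hand":[1,1,1,1,1,1,1]}' 35; python3 meas.py
```

```text
t: 15.5
tool_pos: [0.4794, 0.0442, 0.1355]
tool_rot: [[0.151, 0.873, -0.463], [0.989, -0.133, 0.071], [0.0, -0.468, -0.884]]
wrist_force: [0.3, -0.7, -4.6]
width: 0.633
t: 16.38
tool_pos: [0.4803, 0.044, 0.1349]
tool_rot: [[0.151, 0.989, -0.001], [0.989, -0.151, 0.0], [0.0, -0.001, -1.0]]
wrist_force: [0.4, -0.5, -4.5]
width: 0.632
t 17.02 pos [0.4794 0.0441 0.135 ] y [ 0.989 -0.151 -0.   ] z [-0. -0. -1.] F [-0.09 -0.12 -4.11] Ttool [ 0.0255  0.012  -0.0063] sd [0.0359 0.0337 0.0257] w 0.637
t: 18.08
tool_pos: [0.4813, 0.0376, 0.135]
tool_rot: [[0.162, 0.895, 0.416], [0.987, -0.14, -0.083], [-0.016, 0.423, -0.906]]
wrist_force: [-0.2, -0.8, -3.8]
width: 0.634
t: 18.95
tool_pos: [0.4803, 0.0357, 0.1345]
tool_rot: [[0.164, 0.986, -0.034], [0.986, -0.165, -0.017], [-0.022, -0.031, -0.999]]
wrist_force: [0.2, 0.7, -3.8]
width: 0.634
t 19.6 pos [0.4813 0.0356 0.1346] y [ 0.986 -0.166 -0.031] z [-0.034 -0.016 -0.999] F [ 0.19 -0.09 -4.13] Ttool [-0.0828  0.0452 -0.0001] sd [0.0255 0.0198 0.0272] w 0.633
```

The larger rock shifted the torque by 0.11 N·m, but the −28° tilt ran into an arm limit and left a 2° residual tilt. I'll level the case and measure again.

```bash
python3 -m crank '{"twist":[[-0.18,0.13,-0.09],[0,0,0],[0,0,0],[0,0,0]],"linear":[[0.14,0,0],[0,0,0],[0,0,0],[0,0,0]],"hand":[1,1,1,1]}' 35; python3 meas.py; python3 -c "
from station import ctrl;print(ctrl.get_obs()['q'].round(1))"
```

```text
t: 20.15
tool_pos: [0.4828, 0.0438, 0.1345]
tool_rot: [[0.15, 0.989, 0.0], [0.989, -0.15, 0.001], [0.001, 0.0, -1.0]]
wrist_force: [-0.7, -0.2, -4.2]
width: 0.631
t 20.8 pos [0.4826 0.0439 0.1344] y [ 0.989 -0.15   0.   ] z [ 0.     0.001 -1.   ] F [-0.15 -0.1  -4.25] Ttool [-0.043   0.0226  0.0034] sd [0.0434 0.0236 0.0282] w 0.632
[ 3.800e+00  1.750e+01  1.135e+02  1.000e-01  4.900e+01 -7.770e+01]
```

```bash
python3 -m crank '{"twist":[[0.9,0,0],[0.9,0,0],[0.5,0,0],[0,0,0],[0,0,0],[0,0,0],[0,0,0],[0,0,0]],"linear":[[0,0,0],[0,0,0],[0,0,0],[0,0,0],[0,0,0],[0,0,0],[0,0,0],[0,0,0]],"hand":[1,1,1,1,1,1,1,1]}' 35
python3 -m crank '{"twist":[[-0.7,0,0],[-0.7,0,0],[-0.6,0,0],[-0.3,0,0],[0,0,0],[0,0,0],[0,0,0]],"linear":[[0,0,0],[0,0,0],[0,0,0],[0,0,0],[0,0,0],[0,0,0],[0,0,0]],"hand":[1,1,1,1,1,1,1]}' 35; python3 meas.py
python3 -m crank '{"twist":[[-0.9,0,0],[-0.9,0,0],[-0.4,0,0],[0,0,0],[0,0,0],[0,0,0],[0,0,0],[0,0,0]],"linear":[[0,0,0],[0,0,0],[0,0,0],[0,0,0],[0,0,0],[0,0,0],[0,0,0],[0,0,0]],"hand":[1,1,1,1,1,1,1,1]}' 35
python3 -m crank '{"twist":[[0.7,0,0],[0.7,0,0],[0.5,0,0],[0.3,0,0],[0,0,0],[0,0,0],[0,0,0]],"linear":[[0,0,0],[0,0,0],[0,0,0],[0,0,0],[0,0,0],[0,0,0],[0,0,0]],"hand":[1,1,1,1,1,1,1]}' 35; python3 meas.py
```

```text
t: 21.85
tool_pos: [0.4825, 0.044, 0.1348]
tool_rot: [[0.15, 0.911, -0.385], [0.989, -0.137, 0.059], [0.001, -0.39, -0.921]]
wrist_force: [-0.6, 0.6, -4.6]
width: 0.631
t: 22.72
tool_pos: [0.4832, 0.0438, 0.1344]
tool_rot: [[0.15, 0.989, -0.0], [0.989, -0.15, 0.001], [0.001, -0.0, -1.0]]
wrist_force: [-0.3, 0.1, -4.2]
width: 0.631
t 23.38 pos [0.4826 0.0439 0.1345] y [ 0.989 -0.15   0.   ] z [ 0.     0.001 -1.   ] F [-0.11 -0.08 -3.77] Ttool [0.0394 0.0079 0.0071] sd [0.0289 0.0279 0.0168] w 0.636
t: 24.42
tool_pos: [0.4829, 0.0438, 0.1344]
tool_rot: [[0.15, 0.917, 0.371], [0.989, -0.139, -0.055], [0.001, 0.375, -0.927]]
wrist_force: [-0.9, -0.0, -3.1]
width: 0.634
t: 25.3
tool_pos: [0.482, 0.044, 0.1343]
tool_rot: [[0.149, 0.989, 0.0], [0.989, -0.149, 0.001], [0.001, 0.0, -1.0]]
wrist_force: [-0.5, -0.5, -4.0]
width: 0.637
t 25.95 pos [0.4826 0.0439 0.1344] y [ 0.989 -0.15   0.   ] z [ 0.     0.001 -1.   ] F [-0.14 -0.08 -4.14] Ttool [-0.0605  0.0028 -0.0054] sd [0.0362 0.0237 0.0181] w 0.634
```

Rocking case 1 a second time at ±22° repeats the result: the rest torque flips from +0.039 to −0.061 N·m. That shift of 0.10 has the right sign, and the puck's prediction is 0.088. Case 1 weighs 0.42 kg, so it rattles. In hindsight the first quick rock was too short for the puck to slide, but case 0 is ruled out by its weight alone. Carrying case 1 to the pad.

```bash
python3 -m crank '{"twist":[[0,0,0],[0,0,0],[0,0,0],[0,0,0],[0,0,0],[0,0,0],[0,0,0],[0,0,0]],"linear":[[0,0,-0.24],[-0.1,0.4,0],[-0.16,0.7,0],[-0.17,0.75,0],[-0.16,0.7,0],[-0.11,0.5,0],[-0.07,0.28,0],[-0.03,0.12,0]],"hand":[1,1,1,1,1,1,1,1]}' 35
python3 -m crank '{"twist":[[0,0,0],[0,0,0],[0,0,0],[0,0,0]],"linear":[[0,0,0],[0,0,0],[0,0,0],[0,0,0]],"hand":[1,1,1,1]}' 35
python3 - <<'E'
from h import *
o=ctrl.get_obs()
a=ctrl.snapshot("scene")[:,:,::-1];b=ctrl.snapshot("top")[:,:,::-1]
cv2.imwrite("pics/f.png",np.hstack([cv2.resize(a[130:330,190:390],(400,400)),cv2.resize(b[110:260,190:360],(400,400))]))
E
python3 meas.py
```

```text
t: 27.0
tool_pos: [0.6809, -0.035, 0.1494]
tool_rot: [[0.15, 0.989, 0.001], [0.989, -0.15, 0.001], [0.001, 0.001, -1.0]]
wrist_force: [-0.6, 0.1, -4.2]
width: 0.633
t: 27.5
tool_pos: [0.6798, -0.0344, 0.149]
tool_rot: [[0.15, 0.989, 0.0], [0.989, -0.15, 0.001], [0.001, 0.0, -1.0]]
wrist_force: [-0.2, 0.1, -3.5]
width: 0.633
t 28.25 pos [ 0.6801 -0.0346  0.1489] y [ 0.989 -0.15   0.   ] z [ 0.     0.001 -1.   ] F [ 0.13 -0.05 -4.41] Ttool [-0.0595 -0.0071  0.0007] sd [0.0331 0.0245 0.0331] w 0.63
```

View pics/f.png

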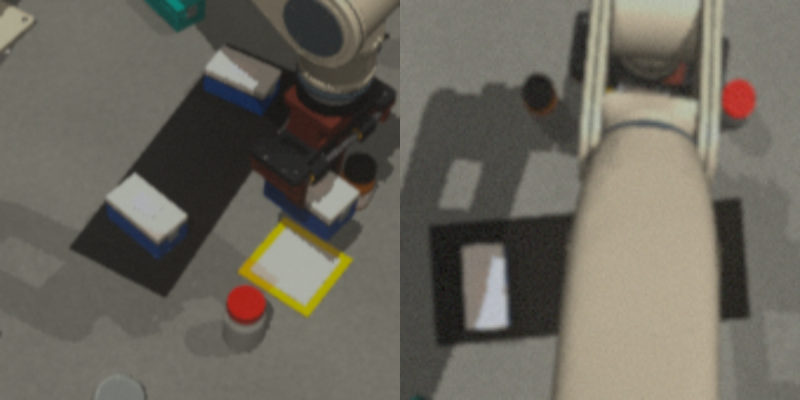

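Cases 0 and 2 stand upright on the mat, and case 1 is held above the pad. One numeric check that it has not pitched in the grip.

Run:
```python
from h import *
o=ctrl.get_obs();R=o["tool_rot"];c=o["tool_pos"]+np.array([0,0,.0145])
m=ctrl.camera_model("scene");W=np.linalg.inv(np.array(m["world_from_camera"]))
a=cv2.imread("pics/f.png")[:,:400]; im=cv2.resize(a[120:290,220:400],None,fx=4,fy=4,interpolation=2)[:600]
ex,ey=np.array([*R[:2,1],0]),np.array([*R[:2,0],0])
for s,t,h in[(i,j,k) for i in(-1,1) for j in(-1,1) for k in(-1,1)]:
    p=W[:3,:3]@(c+s*.05*ex+t*.028*ey+np.array([0,0,h*.025]))+W[:3,3]
    u=m["fx"]*p[0]/p[2]+m["cx"];v=m["fy"]*p[1]/p[2]+m["cy"]
    cv2.circle(im,(int(((u-190)*2-220)*4),int(((v-130)*2-120)*4)),4,(0,255,0) if h>0 else (0,255,255),-1)
cv2.imwrite("pics/chk.png",im)
```

```text
(no output)
```

View pics/chk.png

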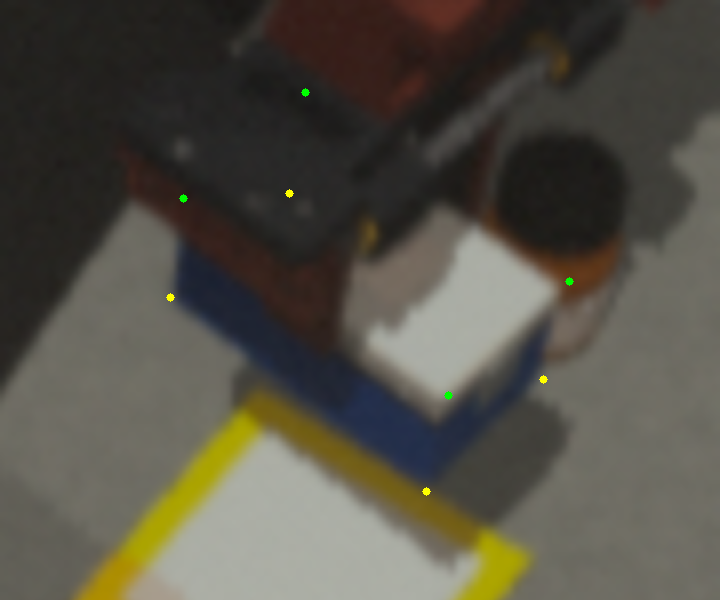

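The drawn bottom edge (170,297)–(426,491) matches the seen one (180,297)–(425,482) in slope, 0.758 against 0.755, so the case is level. Handing in.

```bash
python3 -c "
from station import ctrl;o=ctrl.get_obs();print(o['t'],o['width'],ctrl.sign_off())"
```

```text
the job is handed in; nothing more can be done
28.3 0.6351144263078953 None
```

The rattling case is the middle one of the row. I handed the job in at 28.3 s with it held level, its centre about 16 cm and its underside about 13.5 cm above the pad.

- **Left case:** lifted first and found quiet. At about 0.23 kg it is too light to hold the puck (at least 0.34 kg). It went back upright in its place.
- **Middle case (held):** about 0.42 kg. After rocking it ±22°, the torque at rest flipped by 0.10 N·m with the right sign; the puck should give about 0.088.
- **Right case:** never lifted, because just one case rattles.

**Final checks:** The measured tool position is within about 1 mm of the pad centre, the tool is level to about 0.1°, and the grip opening is steady. In the scene view, the held case's bottom edge has the slope a level case should show (0.755 against 0.758). The left and right cases stand upright on the mat, and the two jars nearest the pad are still in place.

**What disagreed:**
- The first quick ±20° rock of the middle case showed only 0.03 N·m, most likely too brief for the puck to slide. The left case had only that rock, so its exclusion rests on its weight.
- A −28° rock ran into an arm limit and left about 2° of tilt, which I levelled before measuring again.
- The top and wrist cameras differed by 4–6 mm along the length of the cases.

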